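# Stow the torch in the drawer that is not bolted

### The arm

A 6-joint arm with a two-finger parallel gripper is mounted at the origin on the work surface. World frame = base frame: x ahead of the robot, y to its left, z up, the work surface at z = 0. Lengths are in m, angles in rad, forces in N, time in s.
With the tool pointing down it reaches from about 0.25 to 0.775 m from the base axis. Payload 4 kg.
Tool frame: the origin (TCP) lies midway between the tips of the shut fingers; the grasp point (between the pads) lies 19 mm behind it (robot.grasp_offset is the distance from the TCP to the grasp point, in m); z points along the fingers, y is the direction in which the jaws open and shut (so a half turn about z gives the same grasp; the last joint's range is limited). The gripper opens to 94 mm and grips with 3 to 60 N. Pads are 16 mm wide; open, the fingers measure 119 mm over their backs; the gripper's body (75 mm by 177 mm) begins 78 mm behind the grasp point.
Start: joints at [-1.287, 0.087, 1.371, -0, 1.684, -0.103], TCP at [0.207, -0.509, 0.206] pointing down, gripper open.
Joint ranges: [-3.1, 3.1], [-0.76, 2.03], [0.27, 2.55], [-1.08, 4.22], [0.17, 2.65], [-2.57, 2.57]. Speed limits (rad/s): [2.79, 2.79, 3.14, 3.14, 3.14, 3.14].

### API

Orientations are given as [roll, pitch, yaw] about the fixed x, y, z axes, in that order (R = Rz(yaw) Ry(pitch) Rx(roll)).
In Python, from bench import status, viewer, order, robot gives the robot as it stands. The module is installed in compiled form; this text tells all that it offers.
- The arm moves only by the tool move_arm, never from a script. Its argument "targets" is a list of rows, each a list of 3 entries, a list of its own where there are three numbers: the shift along the tool's x, y, z in mm, then the turn, a rotation vector about the tool's x, y, z in degrees, then the opening, from -1 (shut) to 1 (fully open). A call has 1 to 20 rows; each row is the pose to reach, as a shift and turn from the pose commanded when the call began, along the tool's axes at that moment; what a row does not reach only later rows make up. A row lasts 1/8 s, in which the tool goes at most 62.5 mm and 10.7 degrees, less where a joint would pass 70% of its speed; a pose out of reach is approached as far as the arm can. A call with a gripper value outside its range is refused whole. The fingers move at their own pace and stop on an object; the grip force is fixed at half the most. Time passes only in rows, so rows that repeat a pose let the fingers close. It gives the time, the measured TCP pose, the force and the opening at its end, in the units of the state.
- status.get_obs(): the state, without advancing time (a new reading comes with each control period).
- viewer.snapshot(name): name is "side" or "top" or "wrist"; returns the picture (400x640x3 uint8, red, green, blue); there is no depth.
- viewer.camera_model(name): a dict with "K" (3x3 intrinsics, pixels), "xyz" and "attitude" of the camera in the world; the wrist camera has in their place "T_tool_cam" (4x4, takes a point from camera to tool coordinates, whose origin is the TCP and whose axes are the flange's). Camera axes: x right, y up, looking along -z (the intrinsics and any distortion apply to the point x, -y, -z); pixel columns grow to the right and rows downward; lengths in m; the calibration is good to about 2 mm. A picture is of the moment at which its call begins: read the wrist's pose just before it. camera_model takes no time and is no camera call.
- order.close_job(): hands the job in, once; it reports no verdict.
The state is a dict: "time": time; "joint_positions": joint angles; "qvel": joint speeds; "joint_torque": joint torques, N m; "tool_pos": TCP position; "ee_rot": TCP orientation; "wrist_force": force on the tool from outside, world axes, zero at the start; "wrist_torque": the same for the moment, N m; "width": finger opening in m.
Only numpy, scipy, OpenCV 4.12 (cv2) and the standard library are available. Lean on these libraries where they do the work, as an engineer would, in place of code of your own. Each camera call takes 0.05 s, during which the arm holds its last target. There are 200 camera calls.

### The job

One of the two drawers of the little white cabinet is bolted from inside and you can only tell by feel: find the one that runs and pull it right open, without wrenching the bolted one, which must stay shut. Then lay the orange torch flat on the floor of the open drawer, not letting go of it until it is down, and leave the drawer open. Leave the other things on the surface where they are.

Things in the scene. Friction and masses are not known exactly. Their poses are not given: they have to be found in the camera images.
- cabinet: miniature white cabinet, fixed, 312 mm wide (y), 230 deep (x), 163 high: two drawers side by side on top (14 mm fronts at x = -14 to 0 mm), swing door ajar below. Origin: middle of the lower front edge on the work surface; x into the cabinet, y to the left of someone facing the fronts, z up. Two plaster uprights (y = +-205 mm, x 5 to 65 mm) carry a narrow pine board above it
- board_edge (a point): middle of the lower front edge of the pine board (470 mm along y, 110 deep, 18 thick; steel spring clamp on its right end), 42 mm before the cabinet origin and 230 mm above the work surface: 100 mm above a shut drawer's grip point and 4 mm further in, so a vertical gripper at a pull strikes the board; lean it 25 to 45 degrees, its body out in front. Axes as the cabinet's
- drawer_left (a joint): left drawer (+y side), slides level along the cabinet's -x: 0 shut, 0.16 m fully out at its stop. Free, it runs at about 3 N and stays where left. Bolted, it gives 1 to 2 mm, then holds to about 20 N; pulled harder than 22 N its bolt drags (up to 30 mm) and does not spring back. Which one is bolted differs each time and can only be felt
- drawer_right (a joint): right drawer (-y side), slides level along the cabinet's -x: 0 shut, 0.16 m fully out at its stop. Free, it runs at about 3 N and stays where left. Bolted, it gives 1 to 2 mm, then holds to about 20 N; pulled harder than 22 N its bolt drags (up to 30 mm) and does not spring back. Which one is bolted differs each time and can only be felt
- handle_left (a point): grip point of the left drawer's pull, a blue-painted block 16 mm wide (cabinet's y), 30 mm high, standing 44 mm out of the front. Point: mid-width, mid-height, 32 mm out from the front face, 12 mm short of the block's end, 130 mm above the work surface. Axes as the cabinet's. Pinch across the 16 mm; 60 mm free to either side
- handle_right (a point): grip point of the right drawer's pull, a blue-painted block 16 mm wide (cabinet's y), 30 mm high, standing 44 mm out of the front. Point: mid-width, mid-height, 32 mm out from the front face, 12 mm short of the block's end, 130 mm above the work surface. Axes as the cabinet's. Pinch across the 16 mm; 60 mm free to either side
- floor_left (a point): centre of the left drawer's inside floor, 94 mm above the work surface; axes as the cabinet's. Inside 188 mm long (x), 124 mm wide (y); 6 mm walls rise 40 mm above the floor, the front panel (-x end) 60 mm. With the drawer fully out, the floor from this point's x = -94 to +18 mm is clear of the pine board overhead
- floor_right (a point): centre of the right drawer's inside floor, 94 mm above the work surface; axes as the cabinet's. Inside 188 mm long (x), 124 mm wide (y); 6 mm walls rise 40 mm above the floor, the front panel (-x end) 60 mm. With the drawer fully out, the floor from this point's x = -94 to +18 mm is clear of the pine board overhead
- door (a joint): the swing door under the drawers, hinged on its left (+y) edge, 66 mm high, its top 74 mm above the work surface; rad, 0 = shut, it stands 0.2 to 0.6 open. It needs no handling and stays below the drawers
- torch: orange plastic pocket torch lying loose on the work surface, about 0.12 kg, 90 mm long (its x, lens at +x). Body 26 mm wide and 26 mm high from x = -45 to +19 mm, head 34 mm wide and 28 mm high from +19 to +45 mm. Origin: centre of the flat underside; z up
- comb: black plastic comb lying flat, 130 x 32 mm (x, y), 5 mm thick, origin centre of the underside. Loose; a bystander to be left where it is.
- brush: small wooden hairbrush lying bristles up, 140 x 34 mm (x, y), 26 mm high, origin on the underside near its middle. Loose; a bystander to be left where it is.
- incense_holder: grey ceramic incense holder, a dish of 84 mm diameter with a stub in the middle, 36 mm high, origin centre of the underside. Loose; a bystander to be left where it is.
- jar: amber jar with aluminium lid, 60 mm diameter, 42 mm high, origin centre of the underside. Loose; a bystander to be left where it is.
- tin: flat green tin, 95 x 65 mm, 24 mm high, origin centre of the underside. Loose; a bystander to be left where it is.
- cup: white ceramic cup, 72 mm diameter, 70 mm high, origin centre of the underside. Loose; a bystander to be left where it is.
There are look-alikes about, which are no part of the job. Several things have the shape of the torch; the one meant has the colours described above.

How it is judged:
By the outcome, as a careful person would: the job done as asked, in the order asked, and still so for the second after the job is handed in, with the robot touching nothing.
It also fails if it takes over 64 s, if anything falls off the work surface, if the arm or the gripper's body presses on something with over 40 N, if the wrist force passes 120 N, or if a joint passes its speed limit or range.

## Working session

There is one attempt and no reset: what is moved stays moved. The work goes in short steps, Python scripts to look and compute and a tool call to move; the robot and the scene stay as the last step left them, time stands still between calls to the robot, and variables do not carry over. Pictures are saved under pics/ and viewed, about 8 in all and at most 12, crops included, and the job is handed in when it is done.

Besides the shell and the picture viewer there is one more tool, called after "Emit:" as name(argument=value, ...), one argument or row to a line, values as JSON. move_arm: Moves the arm, as the interface text tells. Its arguments: {"type":"object","properties":{"targets":{"type":"array"}},"required":["targets"]}

```bash
mkdir -p pics; python3 - <<'E'
from bench import status, viewer, order, robot
import cv2
o=status.get_obs();print({k:(v if not hasattr(v,'round') else v) for k,v in o.items()})
for n in ("top","side","wrist"):
    im=viewer.snapshot(n); cv2.imwrite(f"pics/{n}0.png",im[:,:,::-1]); print(n,viewer.camera_model(n))
print(robot.grasp_offset)
E
```

```text
{'time': 0.0, 'joint_positions': array([-1.28710111e+00,  8.79472301e-02,  1.37222838e+00, -4.75711265e-06,
        1.68358539e+00, -1.03092267e-01]), 'qvel': array([-0.00211081, -0.00152043,  0.00057998, -0.00081036,  0.00146214,
        0.00039904]), 'joint_torque': array([ 2.05887574e-05, -3.40175021e+01, -3.02426147e+01,  7.18466006e-02,
        3.30527429e-02, -1.62909409e-04]), 'tool_pos': array([ 0.20731502, -0.50885044,  0.20432154]), 'ee_rot': array([-3.13943533e+00, -2.18441195e-04,  3.86786721e-01]), 'wrist_force': array([ 0.41581968,  0.15814036, -0.27322891]), 'wrist_torque': array([-0.05222038,  0.00357721,  0.02042084]), 'width': 0.0940503462396359}
top {'K': array([[441.43418165,   0.        , 316.27512254],
       [  0.        , 441.43418165, 200.22808137],
       [  0.        ,   0.        ,   1.        ]]), 'xyz': array([0.47231011, 0.09007574, 1.46682576]), 'attitude': array([ 0.07728762, -0.01168128, -1.55694628])}
side {'K': array([[511.58692223,   0.        , 317.26709329],
       [  0.        , 511.58692223, 205.38029107],
       [  0.        ,   0.        ,   1.        ]]), 'xyz': array([ 1.11656995, -0.39572895,  1.28062389]), 'attitude': array([ 0.56810282, -0.00707581,  0.88289403])}
wrist {'K': array([[334.99856795,   0.        , 321.36522023],
       [  0.        , 334.99856795, 200.52328576],
       [  0.        ,   0.        ,   1.        ]]), 'T_tool_cam': array([[ 5.90847060e-04,  9.63907963e-01,  2.66235027e-01,
         7.78225194e-02],
       [ 9.99999550e-01, -7.67101585e-04,  5.58035257e-04,
         5.22729011e-04],
       [ 7.42123939e-04,  2.66234577e-01, -9.63907983e-01,
        -1.79698632e-01],
       [ 0.00000000e+00,  0.00000000e+00,  0.00000000e+00,
         1.00000000e+00]])}
0.0188
```

View pics/top0.png

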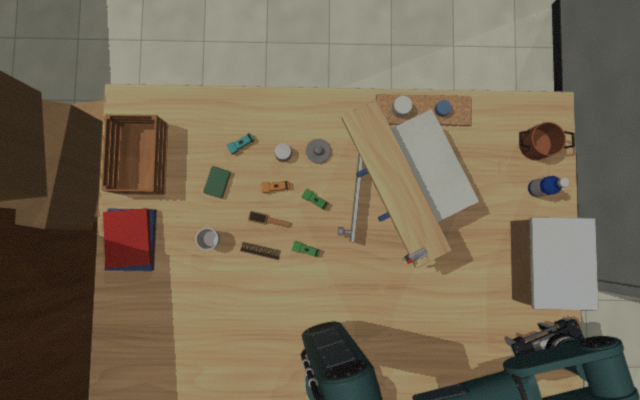

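View pics/side0.png

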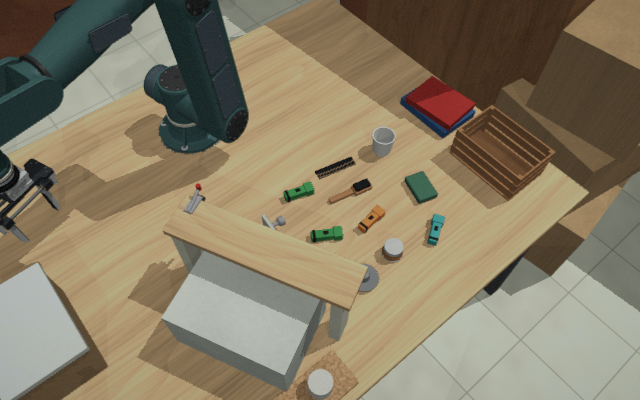

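Top view: the cabinet is at about (436,165), with its fronts facing image left and blue pulls at (361,174) and (384,217). The orange torch is at (275,186). The side view hides the pulls behind the board.

```bash
cat > h.py <<'E'
import numpy as np, cv2
from scipy.spatial.transform import Rotation as R
from bench import status, viewer, order, robot
def campose(n,obs=None):
    m=viewer.camera_model(n)
    if n!="wrist": return m["K"],R.from_euler("xyz",m["attitude"]).as_matrix(),np.array(m["xyz"])
    Rt=R.from_euler("xyz",obs["ee_rot"]).as_matrix(); T=m["T_tool_cam"]
    return m["K"],Rt@T[:3,:3],Rt@T[:3,3]+obs["tool_pos"]
def plane(cp,uv,z):
    K,Rc,c=cp; uv=np.atleast_2d(uv).astype(float)
    d=np.c_[(uv[:,0]-K[0,2])/K[0,0],-(uv[:,1]-K[1,2])/K[1,1],-np.ones(len(uv))]@Rc.T
    return c+d*((z-c[2])/d[:,2])[:,None]
def project(cp,P):
    K,Rc,c=cp; q=(np.atleast_2d(P)-c)@Rc
    return np.c_[K[0,0]*q[:,0]/-q[:,2]+K[0,2],K[1,2]+K[1,1]*q[:,1]/q[:,2]]
def blobs(im,lo,hi,amin=15):
    m=cv2.inRange(cv2.cvtColor(im,cv2.COLOR_RGB2HSV),lo,hi)
    n,l,s,c=cv2.connectedComponentsWithStats(m)
    return [(c[i],s[i],np.argwhere(l==i)[:,::-1]) for i in range(1,n) if s[i,4]>=amin]
E
python3 - <<'E'
from h import *
im=cv2.imread("pics/top0.png")[:,:,::-1].copy(); cp=campose("top")
for c,s,p in blobs(im,(100,100,50),(125,255,255),10): print("blue",c,s,plane(cp,c,.145)[0])
hs=cv2.cvtColor(im,cv2.COLOR_RGB2HSV)
print(hs[186,275],hs[186,265],hs[250,305])
for c,s,p in blobs(im,(8,190,120),(22,255,255),15): print("orange",c,s,cv2.minAreaRect(p.astype(np.float32)),plane(cp,c,.027)[0])
print(plane(cp,[(433,111),(476,204)],.163))
print(plane(cp,[(343,118),(366,106),(450,254),(426,264)],.248))
c=cv2.resize(im[95:280,335:485],None,fx=3,fy=3,interpolation=cv2.INTER_CUBIC)
d=cv2.resize(im[120:270,190:340],None,fx=2.2,fy=2.2,interpolation=cv2.INTER_CUBIC)
o=np.zeros((555,450+330,3),np.uint8);o[:,:450]=c;o[:330,450:]=d
cv2.imwrite("pics/z1.png",o[:,:,::-1])
E
```

```text
blue [361.81818182 172.24242424] [358 169   9   7  33] [ 0.66173575 -0.06039933  0.145     ]
blue [549.42028986 185.02536232] [540 176  21  18 276] [ 0.63151438 -0.62979984  0.145     ]
blue [151.42666667 222.12      ] [150 210   4  30  75] [0.50223276 0.56622532 0.145     ]
blue [383.63636364 216.45454545] [379 214  10   6  33] [ 0.52904126 -0.126724    0.145     ]
blue [136.89010989 267.87912088] [118 266  33   4  91] [0.36661648 0.60323627 0.145     ]
[ 16 123  58] [ 16 159 151] [48 96 64]
[[ 0.8488739  -0.27242339  0.163     ]
 [ 0.56924879 -0.39880146  0.163     ]]
[[ 0.79990336  0.00520905  0.248     ]
 [ 0.83544088 -0.05937376  0.248     ]
 [ 0.42384544 -0.29308208  0.248     ]
 [ 0.39566457 -0.22666539  0.248     ]]
```

View pics/z1.png

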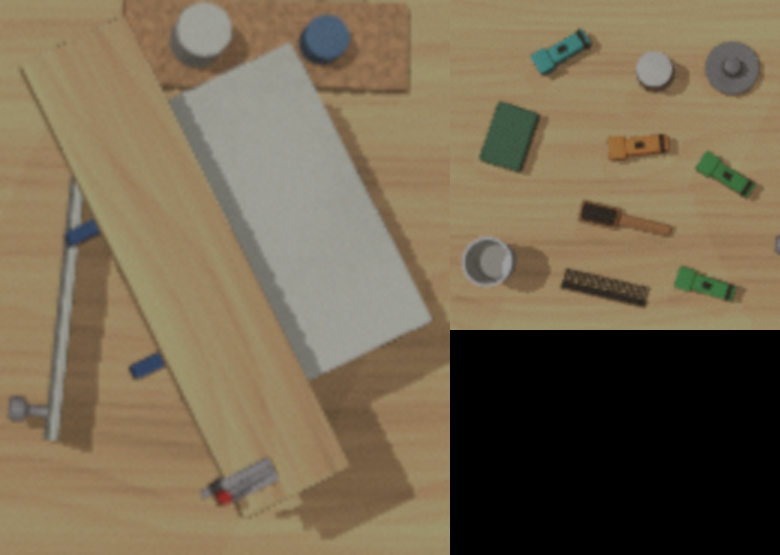

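```bash
python3 - <<'E'
from h import *
cp=campose("top")
def pr(n,uv,z):
    P=plane(cp,uv,z)[:,:2]; d=P[0]-P[1]; print(n,P.round(4).tolist(),"ang",np.degrees(np.arctan2(d[1],d[0])),"len",np.hypot(*d),"mid",P.mean(0))
pr("back",[(432.3,109.2),(478.3,201.7)],.163)
pr("boardfront",[(342.3,117.3),(416.,266.7)],.248)
pr("boardback",[(375.5,101),(450.5,250)],.248)
# handles: block end (outer edge mid)
pr("handle end",[(335+68/3,95+239/3),(335+131/3,95+371/3)],.145)
im=cv2.imread("pics/top0.png")[:,:,::-1].copy()
for c,s,p in blobs(im,(8,140,90),(22,255,255),15):
    if 250<c[0]<295 and 175<c[1]<198: print("orange",c,s)
# torch: head end left(col 450+608/...)
z=lambda u,v:((u-450)/2.2+190,v/2.2+120)
E=plane(cp,[z(608,149),z(669,143)],.02); print(E, E.mean(0)); d=E[0]-E[1]; print(np.degrees(np.arctan2(d[1],d[0])),np.hypot(*d[:2]))
E
```

```text
back [[0.8544, -0.2703], [0.5762, -0.4058]] ang 25.9597214135537 len 0.30938521552948695 mid [ 0.7152938  -0.33805448]
boardfront [[0.8019, 0.0072], [0.388, -0.1991]] ang 26.491495002163436 len 0.46248093477058494 mid [ 0.59491299 -0.0959509 ]
boardback [[0.8503, -0.0862], [0.4348, -0.2946]] ang 26.63938114079735 len 0.4648283498475461 mid [ 0.64255959 -0.19036155]
handle end [[0.6542, -0.0479], [0.5222, -0.1118]] ang 25.84344284128119 len 0.1466333548028311 mid [ 0.58817634 -0.07984848]
orange [272.45595855 186.29015544] [262 182  24  11 193]
[[0.62318991 0.25445812 0.02      ]
 [0.63359437 0.16347004 0.02      ]] [0.62839214 0.20896408 0.02      ]
96.52342360879982 0.0915810225652966
```

```bash
cat >> h.py <<'E'
import json,os
TH=np.radians(26.3); YC=np.array([np.cos(TH),np.sin(TH),0]); XC=np.array([np.sin(TH),-np.cos(TH),0]); Z=np.array([0,0,1.])
O=np.array([.6136,-.1323,0]); G=robot.grasp_offset
def cab(x,y,z): return O+x*XC+y*YC+z*Z
def tool(a,xdir=None):   # lean a deg; tool x towards -xdir side
    a=np.radians(a); xd=XC if xdir is None else xdir
    x=-np.cos(a)*xd-np.sin(a)*Z; z=np.sin(a)*xd-np.cos(a)*Z
    return np.c_[x,np.cross(z,x),z]
def load():
    if not os.path.exists("cmd.json"): return np.array([.207,-.509,.206]),R.from_euler("xyz",[np.pi,0,.387]).as_matrix()
    d=json.load(open("cmd.json")); return np.array(d[0]),np.array(d[1])
def plan(targets):  # list of (TCP pos, Rot); prints rounded rows, min number of repeats
    p0,R0=load(); pp,RR=p0,R0; out=[]
    for p,Rt in targets:
        s=np.round((R0.T@(p-p0))*1000,1); w=np.round(np.degrees(R.from_matrix(R0.T@Rt).as_rotvec()),1)
        n=max(np.linalg.norm(p-pp)/.0625,np.degrees(R.from_matrix(RR.T@Rt).magnitude())/10.7)
        print(s.tolist(),w.tolist(),"rows>=%.1f"%n); pp,RR=p,Rt; out=(s,w)
    json.dump([(p0+R0@out[0]/1000).tolist(),(R0@R.from_rotvec(np.radians(out[1])).as_matrix()).tolist()],open("cmd.json","w"))
def obs():
    o=status.get_obs(); p,Rc=load(); print("t %.2f"%o["time"],"tcp",o["tool_pos"].round(4),"cmd",p.round(4),"rotdiff",np.degrees(R.from_matrix(Rc.T@R.from_euler("xyz",o["ee_rot"]).as_matrix()).as_rotvec()).round(2),"F",o["wrist_force"].round(1),"w %.4f"%o["width"]); return o
E
python3 - <<'E'
from h import *
T=tool(35); g=cab(-.046,.074,.130)
pre=g+T[:,2]*G-T[:,2]*.15
print(pre,g)
plan([(np.array([.28,-.25,.38]),R.from_euler("xyz",[np.pi,0,1.2]).as_matrix()),(pre,T)])
E
```

```text
[0.62621618 0.00918914 0.23747275] [ 0.65955872 -0.05827436  0.13      ]
[165.4, -212.3, -174.0] [0.0, 0.0, -46.6] rows>=5.1
[583.8, -321.6, -31.5] [-28.7, -26.7, -90.9] rows>=7.3
```

```bash
rm cmd.json; python3 - <<'E'
from h import *
T=tool(35); g=cab(-.046,.074,.130)
pre=g+T[:,2]*G-T[:,2]*.15
plan([(np.array([.27,-.25,.40]),R.from_euler("xyz",[np.pi,0,1.2]).as_matrix()),(np.array([.42,.05,.38]),tool(20)),(pre,T)])
E
```

```text
[156.1, -216.1, -194.0] [0.0, 0.0, -46.6] rows>=5.3
[408.2, -437.3, -174.0] [-16.4, -15.3, -93.1] rows>=5.4
[583.8, -321.6, -31.5] [-28.7, -26.7, -90.9] rows>=4.1
```

Emit:
move_arm(
  targets=[
    [[156.1, -216.1, -194], [0, 0, -46.6], 1],
    [[156.1, -216.1, -194], [0, 0, -46.6], 1],
    [[156.1, -216.1, -194], [0, 0, -46.6], 1],
    [[156.1, -216.1, -194], [0, 0, -46.6], 1],
    [[156.1, -216.1, -194], [0, 0, -46.6], 1],
    [[156.1, -216.1, -194], [0, 0, -46.6], 1],
    [[408.2, -437.3, -174], [-16.4, -15.3, -93.1], 1],
    [[408.2, -437.3, -174], [-16.4, -15.3, -93.1], 1],
    [[408.2, -437.3, -174], [-16.4, -15.3, -93.1], 1],
    [[408.2, -437.3, -174], [-16.4, -15.3, -93.1], 1],
    [[408.2, -437.3, -174], [-16.4, -15.3, -93.1], 1],
    [[408.2, -437.3, -174], [-16.4, -15.3, -93.1], 1],
    [[583.8, -321.6, -31.5], [-28.7, -26.7, -90.9], 1],
    [[583.8, -321.6, -31.5], [-28.7, -26.7, -90.9], 1],
    [[583.8, -321.6, -31.5], [-28.7, -26.7, -90.9], 1],
    [[583.8, -321.6, -31.5], [-28.7, -26.7, -90.9], 1],
    [[583.8, -321.6, -31.5], [-28.7, -26.7, -90.9], 1],
    [[583.8, -321.6, -31.5], [-28.7, -26.7, -90.9], 1],
    [[583.8, -321.6, -31.5], [-28.7, -26.7, -90.9], 1],
  ],
)

```text
time: 2.52
tool_pos: [0.6267, 0.0089, 0.2393]
ee_rot: [3.138, 0.613, 2.028]
wrist_force: [0.8, 0.3, 0.2]
width: 0.094
```

```bash
python3 - <<'E'
from h import *
o=obs(); im=viewer.snapshot("wrist"); cv2.imwrite("pics/w1.png",im[:,:,::-1]); cp=campose("wrist",o)
for c,s,p in blobs(im,(100,100,40),(125,255,255),60): print(c,s)
T=tool(35)
for y in(.074,-.074): print("expect block corners",project(cp,[cab(-.058,y-.008,.145),cab(-.058,y+.008,.145),cab(-.014,y+.008,.145),cab(-.014,y-.008,.145)]).round(0).tolist())
E
```

```text
t 2.52 tcp [0.6267 0.0089 0.2393] cmd [0.6262 0.0091 0.2375] rotdiff [-0.15 -0.06  0.11] F [0.8 0.3 0.2] w 0.0940
[170.17676768 196.7516835 ] [ 153  173   35   49 1188]
[324.53916449 195.98955614] [317 172  16  49 766]
expect block corners [[311.0, 193.0], [329.0, 193.0], [328.0, 222.0], [312.0, 222.0]]
expect block corners [[147.0, 194.0], [165.0, 194.0], [180.0, 222.0], [164.0, 222.0]]
```

View pics/w1.png

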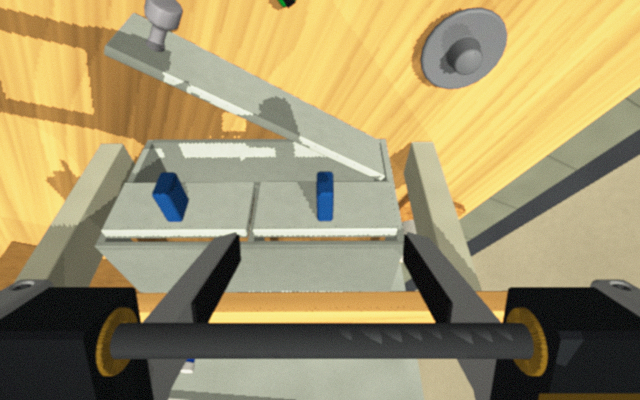

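Wrist view: the pulls are at (170,197) for the right and (325,196) for the left. The fronts are shut, the board edge is below at row ~295, and the door is ajar at the top. The left pull sits about 3 mm to +y of the tool's mid-plane, so I correct for that and go in.

```bash
python3 - <<'E'
from h import *
T=tool(35); g=cab(-.046,.0773,.130)
plan([(g+T[:,2]*(G),T)])
E
```

```text
[0.2, 3.3, 150.0] [0.0, 0.0, 0.0] rows>=2.4
```

Emit:
move_arm(
  targets=[
    [[0, 3.3, 40], [0, 0, 0], 1],
    [[0, 3.3, 80], [0, 0, 0], 1],
    [[0, 3.3, 120], [0, 0, 0], 1],
    [[0.2, 3.3, 150], [0, 0, 0], 1],
    [[0.2, 3.3, 150], [0, 0, 0], 1],
    [[0.2, 3.3, 150], [0, 0, 0], 1],
  ],
)

```text
time: 3.32
tool_pos: [0.6686, -0.0662, 0.1168]
ee_rot: [3.137, 0.613, 2.028]
wrist_force: [0.5, -1.1, 0.1]
width: 0.0939
```

```bash
python3 - <<'E'
from h import *
o=obs(); im=viewer.snapshot("wrist"); cv2.imwrite("pics/w2.png",im[:,:,::-1]); cp=campose("wrist",o)
for c,s,p in blobs(im,(100,100,40),(125,255,255),60): print(c,s)
print(project(cp,[o["tool_pos"]-tool(35)[:,2]*G]))
E
```

```text
t 3.33 tcp [ 0.6686 -0.0662  0.1168] cmd [ 0.6673 -0.0665  0.1146] rotdiff [-0.18 -0.09  0.09] F [ 0.5 -1.1  0.1] w 0.0939
[ 41.59302622 258.28480529] [   0  225   89   63 3929]
[319.6780709  264.43569662] [ 304  224   32   83 2426]
[[320.72727377 260.64395324]]
```

View pics/w2.png

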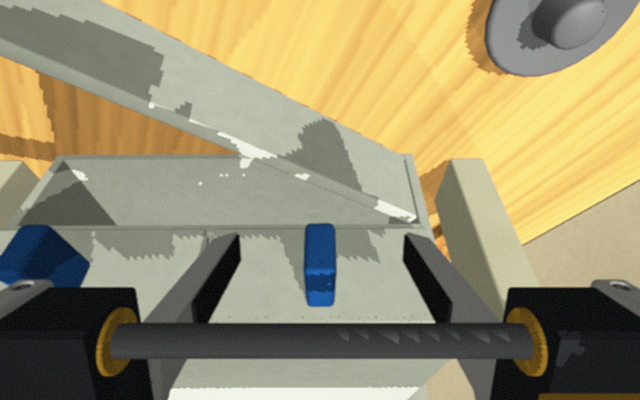

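The pull at (320,264) is centred between the fingers, so I close.

Emit:
move_arm(
  targets=[
    [[0, 0, 0], [0, 0, 0], -1],
    [[0, 0, 0], [0, 0, 0], -1],
    [[0, 0, 0], [0, 0, 0], -1],
    [[0, 0, 0], [0, 0, 0], -1],
    [[0, 0, 0], [0, 0, 0], -1],
    [[0, 0, 0], [0, 0, 0], -1],
    [[0, 0, 0], [0, 0, 0], -1],
    [[0, 0, 0], [0, 0, 0], -1],
  ],
)

```text
time: 4.38
tool_pos: [0.6679, -0.0669, 0.114]
ee_rot: [-3.141, 0.612, 2.03]
wrist_force: [-0.6, -0.3, 0.5]
width: 0.0174
```

```bash
python3 - <<'E'
from h import *
o=obs(); print("F cab", [float((o["wrist_force"]@v).round(2)) for v in (XC,YC,Z)])
T=load()[1]; print("3 mm out in tool axes",T.T@(-XC)*3)
E
```

```text
t 4.38 tcp [ 0.6679 -0.0669  0.114 ] cmd [ 0.6673 -0.0665  0.1146] rotdiff [ 0.01 -0.    0.01] F [-0.6 -0.3  0.5] w 0.0174
F cab [-0.04, -0.7, 0.51]
3 mm out in tool axes [ 2.45606648e+00  6.50818456e-04 -1.72271211e+00]
```

Gripped with nearly no side load. Now I feel it with a 3 mm pull.

Emit:
move_arm(
  targets=[
    [[0.8, 0, -0.6], [0, 0, 0], -1],
    [[1.6, 0, -1.1], [0, 0, 0], -1],
    [[2.5, 0, -1.7], [0, 0, 0], -1],
    [[2.5, 0, -1.7], [0, 0, 0], -1],
    [[2.5, 0, -1.7], [0, 0, 0], -1],
  ],
)

```text
time: 5.0
tool_pos: [0.6675, -0.066, 0.1141]
ee_rot: [3.141, 0.615, 2.03]
wrist_force: [5.2, -7.9, -3.8]
width: 0.0158
```

```bash
python3 - <<'E'
from h import *
p,T=load(); json.dump([(p-XC*.003).tolist(),T.tolist()],open("cmd.json","w"))
o=obs(); print("F cab", [float((o["wrist_force"]@v).round(2)) for v in (XC,YC,Z)]); print("moved out mm",(o["tool_pos"]-np.array([.6679,-.0669,.114]))@-XC*1000)
E
```

```text
t 5.00 tcp [ 0.6675 -0.066   0.1141] cmd [ 0.666  -0.0638  0.1146] rotdiff [-0.   -0.17  0.01] F [ 5.2 -7.9 -3.8] w 0.0158
F cab [9.41, 1.11, -3.83]
moved out mm 0.9882770764204197
```

Force is 9.4 N after only 1 mm of travel. One more millimetre to confirm, still well under 20 N.

Emit:
move_arm(
  targets=[
    [[0.8, 0, -0.6], [0, 0, 0], -1],
    [[0.8, 0, -0.6], [0, 0, 0], -1],
    [[0.8, 0, -0.6], [0, 0, 0], -1],
  ],
)

```text
time: 5.38
tool_pos: [0.6674, -0.066, 0.1141]
ee_rot: [3.141, 0.616, 2.03]
wrist_force: [8.1, -10.6, -5.6]
width: 0.016
```

```bash
python3 - <<'E'
from h import *
p,T=load(); p=p-XC*.001; json.dump([p.tolist(),T.tolist()],open("cmd.json","w"))
o=obs(); print("F cab", [float((o["wrist_force"]@v).round(2)) for v in (XC,YC,Z)]); print("moved out mm",(o["tool_pos"]-np.array([.6679,-.0669,.114]))@-XC*1000)
# push back 4.5 mm, open, retreat along -z; then over to the right pull
T=tool(35); gr=cab(-.046,-.0735+.0033,.130)+T[:,2]*G
q=p+XC*.0045
print("back row"); plan([(q,T)])
E
```

```text
t 5.38 tcp [ 0.6674 -0.066   0.1141] cmd [ 0.6655 -0.0629  0.1146] rotdiff [-0.   -0.24  0.01] F [  8.1 -10.6  -5.6] w 0.0160
F cab [13.12, 2.59, -5.59]
moved out mm 1.0297209346014817
back row
[-3.7, -0.0, 2.6] [0.0, 0.0, 0.0] rows>=0.1
```

The left drawer is bolted: no further motion at 13 N. I ease it back, release, retreat, and go to the right pull.

Emit:
move_arm(
  targets=[
    [[-2, 0, 1.4], [0, 0, 0], -1],
    [[-3.7, 0, 2.6], [0, 0, 0], -1],
    [[-3.7, 0, 2.6], [0, 0, 0], -1],
  ],
)

```text
time: 5.75
tool_pos: [0.6679, -0.0669, 0.114]
ee_rot: [-3.141, 0.611, 2.03]
wrist_force: [-2.3, 0.7, 0.6]
width: 0.0159
```

```bash
python3 - <<'E'
from h import *
o=obs(); print("F cab", [float((o["wrist_force"]@v).round(2)) for v in (XC,YC,Z)])
T=tool(35); gr=cab(-.046,-.0707,.130)+T[:,2]*G; p=load()[0]
plan([(p,T),(p-T[:,2]*.1,T),(gr-T[:,2]*.1,T),(gr,T)])
E
```

```text
t 5.75 tcp [ 0.6679 -0.0669  0.114 ] cmd [ 0.6675 -0.0669  0.1146] rotdiff [-0.    0.02 -0.01] F [-2.3  0.7  0.6] w 0.0159
F cab [-1.64, -1.78, 0.63]
[0.0, 0.0, 0.0] [0.0, 0.0, 0.0] rows>=0.0
[-0.1, 0.0, -100.0] [0.0, 0.0, 0.0] rows>=1.6
[0.4, -148.0, -100.3] [0.0, 0.0, 0.0] rows>=2.4
[0.4, -148.0, -0.3] [0.0, 0.0, 0.0] rows>=1.6
```

Emit:
move_arm(
  targets=[
    [[0, 0, 0], [0, 0, 0], 1],
    [[0, 0, 0], [0, 0, 0], 1],
    [[0, 0, 0], [0, 0, 0], 1],
    [[0, 0, 0], [0, 0, 0], 1],
    [[0, 0, 0], [0, 0, 0], 1],
    [[0, 0, 0], [0, 0, 0], 1],
    [[0, 0, -50], [0, 0, 0], 1],
    [[0, 0, -100], [0, 0, 0], 1],
    [[0, 0, -100], [0, 0, 0], 1],
    [[0.4, -50, -100.3], [0, 0, 0], 1],
    [[0.4, -100, -100.3], [0, 0, 0], 1],
    [[0.4, -148, -100.3], [0, 0, 0], 1],
    [[0.4, -148, -100.3], [0, 0, 0], 1],
    [[0.4, -148, -50], [0, 0, 0], 1],
    [[0.4, -148, -20], [0, 0, 0], 1],
    [[0.4, -148, -0.3], [0, 0, 0], 1],
    [[0.4, -148, -0.3], [0, 0, 0], 1],
    [[0.4, -148, -0.3], [0, 0, 0], 1],
  ],
)

```text
time: 8.0
tool_pos: [0.536, -0.1323, 0.1145]
ee_rot: [3.141, 0.612, 2.03]
wrist_force: [-0.5, -1.4, -0.3]
width: 0.0939
```

```bash
python3 - <<'E'
from h import *
o=obs(); im=viewer.snapshot("wrist"); cv2.imwrite("pics/w3.png",im[:,:,::-1])
for c,s,p in blobs(im,(100,100,40),(125,255,255),60): print(c,s)
E
```

```text
t 8.00 tcp [ 0.536  -0.1323  0.1145] cmd [ 0.5347 -0.1321  0.1146] rotdiff [-0.03 -0.02  0.02] F [-0.5 -1.4 -0.3] w 0.0939
[597.38304017 259.32685744] [ 551  227   89   61 3809]
[315.94215886 268.42321792] [ 300  228   32   83 2455]
```

The pull is about 2 mm to tool −y. I correct and close.

Emit:
move_arm(
  targets=[
    [[0, -2.2, 0], [0, 0, 0], 1],
    [[0, -2.2, 0], [0, 0, 0], -1],
    [[0, -2.2, 0], [0, 0, 0], -1],
    [[0, -2.2, 0], [0, 0, 0], -1],
    [[0, -2.2, 0], [0, 0, 0], -1],
    [[0, -2.2, 0], [0, 0, 0], -1],
    [[0, -2.2, 0], [0, 0, 0], -1],
    [[0, -2.2, 0], [0, 0, 0], -1],
    [[0, -2.2, 0], [0, 0, 0], -1],
  ],
)

```text
time: 9.18
tool_pos: [0.5332, -0.1335, 0.1141]
ee_rot: [-3.142, 0.612, 2.03]
wrist_force: [-0.1, 0.4, -0.6]
width: 0.0169
```

Emit:
move_arm(
  targets=[
    [[0.8, 0, -0.6], [0, 0, 0], -1],
    [[1.6, 0, -1.1], [0, 0, 0], -1],
    [[2.5, 0, -1.7], [0, 0, 0], -1],
    [[2.5, 0, -1.7], [0, 0, 0], -1],
    [[2.5, 0, -1.7], [0, 0, 0], -1],
  ],
)

```text
time: 9.8
tool_pos: [0.532, -0.1306, 0.1141]
ee_rot: [3.141, 0.612, 2.03]
wrist_force: [2.3, 0.4, -1.8]
width: 0.0158
```

```bash
python3 - <<'E'
from h import *
p,T=load(); p=p-YC*.0022-XC*.003; json.dump([p.tolist(),T.tolist()],open("cmd.json","w"))
o=obs(); print("F cab", [float((o["wrist_force"]@v).round(2)) for v in (XC,YC,Z)])
print("cab TCP",[(o["tool_pos"]-O)@v*1000 for v in (XC,YC)])
E
```

```text
t 9.80 tcp [ 0.532  -0.1306  0.1141] cmd [ 0.5314 -0.1304  0.1146] rotdiff [-0.02 -0.    0.01] F [ 2.3  0.4 -1.8] w 0.0158
F cab [0.64, 2.26, -1.77]
cab TCP [np.float64(-37.6243538923294), np.float64(-72.37515991873005)]
```

The right one runs (3.1 mm for 3 mm commanded, about 2 N). I pull it out.

Emit:
move_arm(
  targets=[
    [[8.2, 0, -5.7], [0, 0, 0], -1],
    [[20.5, 0, -14.4], [0, 0, 0], -1],
    [[32.7, 0, -23], [0, 0, 0], -1],
    [[45, 0, -31.6], [0, 0, 0], -1],
    [[57.3, 0, -40.2], [0, 0, 0], -1],
    [[69.6, 0, -48.8], [0, 0, 0], -1],
    [[81.9, 0, -57.4], [0, 0, 0], -1],
    [[94.2, 0, -66], [0, 0, 0], -1],
    [[106.4, 0, -74.6], [0, 0, 0], -1],
    [[117, 0, -82.1], [0, 0, 0], -1],
    [[123.6, 0, -86.7], [0, 0, 0], -1],
    [[127, 0, -89], [0, 0, 0], -1],
    [[129.4, 0, -90.7], [0, 0, 0], -1],
    [[130.2, 0, -91.3], [0, 0, 0], -1],
    [[130.2, 0, -91.3], [0, 0, 0], -1],
  ],
)

```text
time: 11.68
tool_pos: [0.4619, 0.0098, 0.1141]
ee_rot: [-3.14, 0.616, 2.03]
wrist_force: [5.3, -9.8, -4.1]
width: 0.0159
```

```bash
python3 - <<'E'
from h import *
p,T=load(); p=p+T@np.array([.1302,0,-.0913]); json.dump([p.tolist(),T.tolist()],open("cmd.json","w"))
o=obs(); print("F cab", [float((o["wrist_force"]@v).round(2)) for v in (XC,YC,Z)])
print("pulled out total mm",(o["tool_pos"]-np.array([.5332,-.1335,.1141]))@-XC*1000)
print("1.5mm relax", T.T@XC*1.5)
E
```

```text
t 11.68 tcp [0.4619 0.0098 0.1141] cmd [0.4609 0.0122 0.1146] rotdiff [ 0.09 -0.23  0.01] F [ 5.3 -9.8 -4.1] w 0.0159
F cab [11.17, 0.38, -4.1]
pulled out total mm 160.03626328684157
1.5mm relax [-1.22803324e+00 -3.25409228e-04  8.61356054e-01]
```

Against the stop at 160.0 mm. I release, back off and move above the torch.

```bash
python3 - <<'E'
from h import *
p,T=load(); p=p+XC*.002
a=np.radians(96.5); V=tool(0,-np.array([np.cos(a),np.sin(a),0]))
print(p-T[:,2]*.1)
plan([(p,T),(p-T[:,2]*.1,T),(np.array([.55,.15,.25]),V),(np.array([.6284,.209,.16]),V)])
E
```

```text
[0.43630235 0.06186518 0.19644639]
[-1.6, -0.0, 1.1] [0.0, 0.0, 0.0] rows>=0.0
[-1.6, -0.0, -98.9] [0.0, 0.0, 0.0] rows>=1.6
[-9.0, 141.0, -159.1] [6.1, 34.7, 19.2] rows>=3.7
[57.6, 237.4, -95.9] [6.1, 34.7, 19.2] rows>=2.1
```

Emit:
move_arm(
  targets=[
    [[-1.6, 0, 1.1], [0, 0, 0], -1],
    [[-1.6, 0, 1.1], [0, 0, 0], 1],
    [[-1.6, 0, 1.1], [0, 0, 0], 1],
    [[-1.6, 0, 1.1], [0, 0, 0], 1],
    [[-1.6, 0, 1.1], [0, 0, 0], 1],
    [[-1.6, 0, 1.1], [0, 0, 0], 1],
    [[-1.6, 0, -48.9], [0, 0, 0], 1],
    [[-1.6, 0, -98.9], [0, 0, 0], 1],
    [[-1.6, 0, -98.9], [0, 0, 0], 1],
    [[-9, 141, -159.1], [6.1, 34.7, 19.2], 0.3],
    [[-9, 141, -159.1], [6.1, 34.7, 19.2], 0.3],
    [[-9, 141, -159.1], [6.1, 34.7, 19.2], 0.3],
    [[-9, 141, -159.1], [6.1, 34.7, 19.2], 0.3],
    [[-9, 141, -159.1], [6.1, 34.7, 19.2], 0.3],
    [[57.6, 237.4, -95.9], [6.1, 34.7, 19.2], 0.3],
    [[57.6, 237.4, -95.9], [6.1, 34.7, 19.2], 0.3],
    [[57.6, 237.4, -95.9], [6.1, 34.7, 19.2], 0.3],
    [[57.6, 237.4, -95.9], [6.1, 34.7, 19.2], 0.3],
    [[57.6, 237.4, -95.9], [6.1, 34.7, 19.2], 0.3],
  ],
)

```text
time: 14.05
tool_pos: [0.629, 0.2086, 0.1622]
ee_rot: [3.138, 0.0, 1.684]
wrist_force: [0.2, 0.2, 0.0]
width: 0.0615
```

```bash
python3 - <<'E'
from h import *
o=obs(); im=viewer.snapshot("wrist"); cv2.imwrite("pics/w4.png",im[:,:,::-1]); cp=campose("wrist",o)
for c,s,p in blobs(im,(8,190,120),(16,255,255),300):
    print(c,s,cv2.minAreaRect(p.astype(np.float32)))
print(project(cp,[[.6284,.209,.026]]))
E
```

```text
t 14.05 tcp [0.629  0.2086 0.1622] cmd [0.6284 0.209  0.16  ] rotdiff [-0.23 -0.02 -0.02] F [0.2 0.2 0. ] w 0.0615
[234.49010989 108.5032967 ] [213  80  35  68 455] ((234.18348693847656, 111.46002960205078), (68.58151245117188, 31.945281982421875), 80.09581756591797)
[322.78159126 178.42121685] [306 139  36  81 641] ((323.5, 179.0), (80.0, 35.0), 90.0)
[206.64619377 181.37802768] [ 191  145   32   74 1156] ((206.88609313964844, 181.58978271484375), (17.396236419677734, 73.45832824707031), 13.091893196105957)
[[319.81054134 190.10209161]]
```

View pics/w4.png

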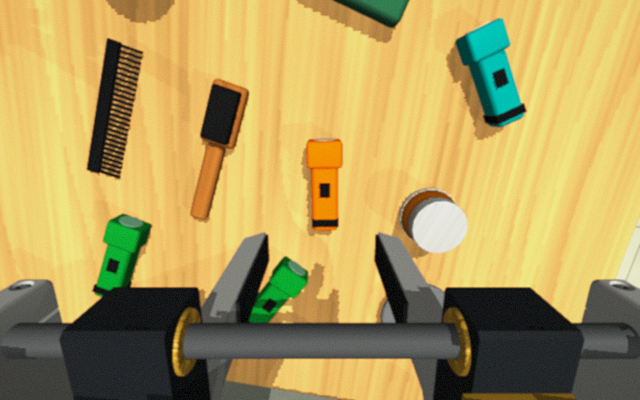

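```bash
python3 - <<'E'
from h import *
o=obs(); cp=campose("wrist",o)
H=plane(cp,[(324.5,141.5)],.028)[0]; B=plane(cp,[(325.5,229)],.026)[0]
d=H-B; print(H,B,np.hypot(*d[:2])); ang=np.arctan2(d[1],d[0]); print(np.degrees(ang))
im=cv2.imread("pics/w4.png")[:,:,::-1].copy()
hs=cv2.cvtColor(im,cv2.COLOR_RGB2HSV)
m=cv2.inRange(hs,(8,200,130),(22,255,255))[130:235,295:355]
for r in (150,160,175,185,198,205,214,217):
    c=np.flatnonzero(m[r-130]); 
    print(r,(c.min()+295,c.max()+295) if len(c) else None,end=" ")
E
```

```text
t 14.10 tcp [0.6292 0.2085 0.1626] cmd [0.6284 0.209  0.16  ] rotdiff [-0.27 -0.    0.  ] F [0.7 0.6 0.2] w 0.0612
[0.62773582 0.25593149 0.028     ] [0.6388312  0.16962936 0.026     ] 0.08701243765596514
97.32600434796511
150 (np.int64(306), np.int64(341)) 160 (np.int64(307), np.int64(341)) 175 (np.int64(311), np.int64(337)) 185 (np.int64(311), np.int64(337)) 198 (np.int64(312), np.int64(337)) 205 (np.int64(312), np.int64(337)) 214 (np.int64(312), np.int64(337)) 217 (np.int64(312), np.int64(337))
```

The orange torch is at (324,185), body columns 312–337, slightly right of mid-tool, with clear space around it. I descend on it.

```bash
python3 - <<'E'
from h import *
a=np.radians(97.3); V=tool(0,-np.array([np.cos(a),np.sin(a),0]))
plan([(np.array([.6335,.2085,.1]),V),(np.array([.6335,.2085,.003]),V)])
E
```

```text
[-1.1, 5.1, 60.0] [-0.0, -0.0, -0.8] rows>=1.0
[-1.1, 5.1, 157.0] [-0.0, -0.0, -0.8] rows>=1.6
```

Emit:
move_arm(
  targets=[
    [[-1.1, 4.4, 40], [0, 0, -0.8], 0.3],
    [[-1.1, 4.4, 80], [0, 0, -0.8], 0.3],
    [[-1.1, 4.4, 115], [0, 0, -0.8], 0.3],
    [[-1.1, 4.4, 140], [0, 0, -0.8], 0.3],
    [[-1.1, 4.4, 157], [0, 0, -0.8], 0.3],
    [[-1.1, 4.4, 157], [0, 0, -0.8], 0.3],
    [[-1.1, 4.4, 157], [0, 0, -0.8], -1],
    [[-1.1, 4.4, 157], [0, 0, -0.8], -1],
    [[-1.1, 4.4, 157], [0, 0, -0.8], -1],
    [[-1.1, 4.4, 157], [0, 0, -0.8], -1],
    [[-1.1, 4.4, 157], [0, 0, -0.8], -1],
    [[-1.1, 4.4, 157], [0, 0, -0.8], -1],
  ],
)

```text
time: 15.6
tool_pos: [0.6335, 0.2081, 0.0029]
ee_rot: [-3.141, -0.0, 1.698]
wrist_force: [-0.8, -1.2, 2.6]
width: 0.0255
```

```bash
python3 - <<'E'
from h import *
p,T=load(); p=p-T[:,1]*.0007; json.dump([p.tolist(),T.tolist()],open("cmd.json","w"))
o=obs()
# place pose: right drawer, floor centre x=-66 fully out; torch centre 40 mm outward of it
V=tool(0); y=-.0745
for x in (-.100,): t=cab(x,y,0); print(t)
plan([(np.array([*p[:2],.12]),T),(np.array([.57,.15,.26]),V),(np.array([*t[:2],.26]),V),(np.array([*t[:2],.15]),V)])
E
```

```text
t 15.60 tcp [0.6335 0.2081 0.0029] cmd [0.6328 0.2084 0.003 ] rotdiff [-0.03  0.    0.01] F [-0.8 -1.2  2.6] w 0.0255
[ 0.50250464 -0.07566016  0.        ]
[0.0, -0.1, -117.0] [0.0, 0.0, 0.0] rows>=1.9
[-50.0, -69.8, -257.0] [-0.0, -0.0, -19.0] rows>=2.6
[-265.3, -165.4, -256.9] [-0.0, -0.0, -19.0] rows>=3.8
[-265.3, -165.3, -146.9] [-0.0, -0.0, -19.0] rows>=1.8
```

Gripped (25.5 mm). Lift and carry to above the open drawer.

Emit:
move_arm(
  targets=[
    [[0, -0.1, -40], [0, 0, 0], -1],
    [[0, -0.1, -80], [0, 0, 0], -1],
    [[0, -0.1, -117], [0, 0, 0], -1],
    [[-25, -35, -187], [0, 0, -9.5], -1],
    [[-50, -69.8, -257], [0, 0, -19], -1],
    [[-50, -69.8, -257], [0, 0, -19], -1],
    [[-100, -92, -257], [0, 0, -19], -1],
    [[-150, -114, -257], [0, 0, -19], -1],
    [[-200, -136, -257], [0, 0, -19], -1],
    [[-240, -154, -257], [0, 0, -19], -1],
    [[-265.3, -165.4, -256.9], [0, 0, -19], -1],
    [[-265.3, -165.4, -256.9], [0, 0, -19], -1],
    [[-265.3, -165.3, -220], [0, 0, -19], -1],
    [[-265.3, -165.3, -180], [0, 0, -19], -1],
    [[-265.3, -165.3, -146.9], [0, 0, -19], -1],
    [[-265.3, -165.3, -146.9], [0, 0, -19], -1],
    [[-265.3, -165.3, -146.9], [0, 0, -19], -1],
  ],
)

```text
time: 17.73
tool_pos: [0.5039, -0.0756, 0.1507]
ee_rot: [3.141, 0.001, 2.03]
wrist_force: [0.1, -0.1, -0.7]
width: 0.0258
```

```bash
python3 - <<'E'
from h import *
o=obs(); im=viewer.snapshot("wrist"); cv2.imwrite("pics/w5.png",im[:,:,::-1]); cp=campose("wrist",o)
print(project(cp,[cab(-.16,-.0745+.062,.154),cab(-.16,-.0745-.062,.154),cab(-.174,-.0745,.154),cab(-.06,-.0745+.062,.134),cab(-.06,-.0745-.062,.134)]).round())
E
```

```text
t 17.73 tcp [ 0.5039 -0.0756  0.1507] cmd [ 0.5025 -0.0757  0.15  ] rotdiff [-0.09 -0.06 -0.04] F [ 0.1 -0.1 -0.7] w 0.0258
[[437. 141.]
 [199. 141.]
 [318. 113.]
 [413. 292.]
 [224. 292.]]
```

View pics/w5.png

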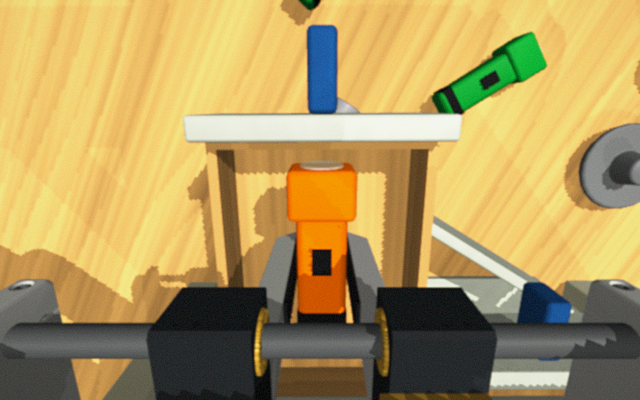

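The torch is held over the drawer, head at (322,190), clear of the front panel (row ~141) and between the side walls (235 and 412). I lower it.

Emit:
move_arm(
  targets=[
    [[0, 0, 20], [0, 0, 0], -1],
    [[0, 0, 35], [0, 0, 0], -1],
    [[0, 0, 45], [0, 0, 0], -1],
    [[0, 0, 50], [0, 0, 0], -1],
    [[0, 0, 51.5], [0, 0, 0], -1],
    [[0, 0, 52.5], [0, 0, 0], -1],
    [[0, 0, 52.5], [0, 0, 0], -1],
  ],
)

```text
time: 18.65
tool_pos: [0.5032, -0.0761, 0.0973]
ee_rot: [-3.142, 0.0, 2.029]
wrist_force: [-0.1, -0.4, -1.7]
width: 0.0259
```

Emit:
move_arm(
  targets=[
    [[0, 0, 0.7], [0, 0, 0], -1],
    [[0, 0, 1.4], [0, 0, 0], -1],
    [[0, 0, 1.4], [0, 0, 0], -1],
  ],
)

```text
time: 19.02
tool_pos: [0.5033, -0.0762, 0.0968]
ee_rot: [3.141, 0.001, 2.029]
wrist_force: [-1.8, 0.9, 5.8]
width: 0.0255
```

In contact with the floor (5.8 N up). I release, rise and withdraw.

Emit:
move_arm(
  targets=[
    [[0, 0, 0], [0, 0, 0], 0],
    [[0, 0, 0], [0, 0, 0], 0],
    [[0, 0, 0], [0, 0, 0], 0],
    [[0, 0, 0], [0, 0, 0], 0],
    [[0, 0, -20], [0, 0, 0], 0],
    [[0, 0, -50], [0, 0, 0], 0],
    [[0, 0, -90], [0, 0, 0], 0],
    [[0, 0, -150], [0, 0, 0], 0],
    [[0, 0, -210], [0, 0, 0], 0],
    [[60, 0, -210], [0, 0, 0], 0],
    [[100, 0, -210], [0, 0, 0], 0],
    [[100, 0, -210], [0, 0, 0], 0],
    [[100, 0, -210], [0, 0, 0], 0],
  ],
)

```text
time: 20.65
tool_pos: [0.4591, 0.0133, 0.3053]
ee_rot: [-3.141, 0.0, 2.029]
wrist_force: [0.6, 0.4, -0.3]
width: 0.0475
```

```bash
python3 - <<'E'
from h import *
o=status.get_obs(); print(o["time"],o["tool_pos"],o["wrist_force"],o["width"])
w=viewer.snapshot("wrist"); t=viewer.snapshot("top")
out=np.zeros((600,640,3),np.uint8); out[:400]=w
out[400:,:320]=t[90:290,190:510]; 
t0=cv2.imread("pics/top0.png")[:,:,::-1]; out[400:,320:]=t0[90:290,190:510]
cv2.imwrite("pics/f1.png",out[:,:,::-1])
E
```

```text
20.65 [0.45909802 0.01326226 0.30532016] [ 0.5664503   0.40303617 -0.29327876] 0.04749209976525168
```

View pics/f1.png

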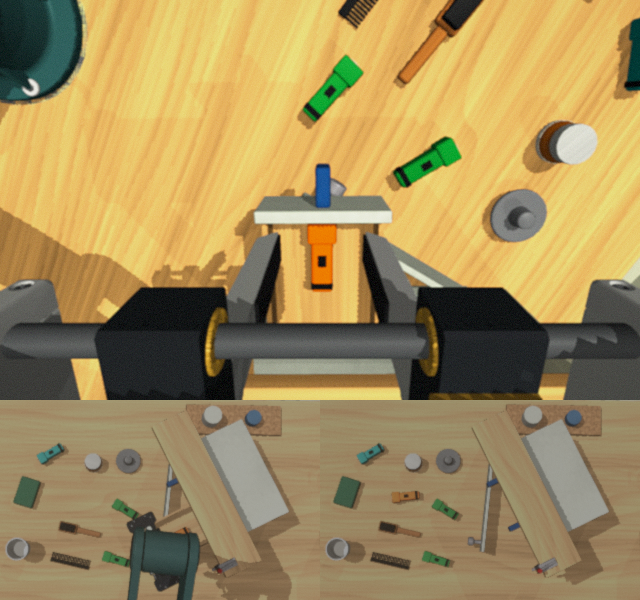

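The torch lies flat in the open drawer and the bystanders match the first top view. I do a numeric check of the opening, then hand in.

```bash
python3 - <<'E'
from h import *
o=status.get_obs(); cp=campose("wrist",o)
im=cv2.imread("pics/f1.png")[:400,:,::-1].copy()
for c,s,p in blobs(im,(100,100,40),(125,255,255),60): print(c,s)
for d in (.15,.16): print(d,"expected pull top end/root",project(cp,[cab(-.058-d,-.0735,.145),cab(-.014-d,-.0735,.145)]).round(1).tolist())
order.close_job()
E
```

```text
[322.5       186.2347973] [315 165  16  43 592]
0.15 expected pull top end/root [[321.8, 176.1], [321.9, 216.7]]
0.16 expected pull top end/root [[321.8, 166.4], [321.8, 207.7]]
the job is handed in; nothing more can be done
```

The job is handed in: the right drawer is fully open and the orange torch lies flat on its floor. It took about 21 s of the 64 s allowed.

- **Finding the drawer:** I felt the left drawer first. It gave 1 mm and then held at 13 N, so it is the bolted one. I eased it back and let go; its bolt was never dragged. The right drawer ran at about 2 N, and I pulled it 160.0 mm to its stop.
- **The torch:** I carried it over and lowered it until it met the floor with about 6 N, and only then released it.
- **Last checks:** The torch is seen flat in the drawer. The pull is where a 160 mm opening predicts: pull end at row 165, against 166 expected. The left pull looked unmoved, and so did the other objects I could see in the final pictures. The gripper is clear and touching nothing. The arm hid part of the last top view, but the wrist camera covered the drawer. No check failed.

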